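# Hang the incense ash press on its slanted peg

## Robot

A 7-joint arm with a two-finger parallel gripper is mounted at the origin on the work surface. World frame = base frame: x ahead of the robot, y to its left, z up, the work surface at z = 0. Lengths are in m, angles in rad, forces in N, time in s.
With the tool pointing down it reaches from about 0.4 to 0.875 m from the base axis. Payload 19.3 kg.
Tool frame: the origin (TCP) lies midway between the tips of the shut fingers; the grasp point (between the pads) lies 19 mm behind it; z points along the fingers, y is the line along which they close (so a half turn about z gives the same grasp; the last joint's range is limited). The gripper opens to 85 mm and grips with 20 to 120 N. Pads are 22 mm wide; open, the fingers measure 114 mm over their backs; the gripper's body (76 mm by 85 mm) begins 54 mm behind the grasp point. The pads swing forward as they close: fully open they stand 13 mm farther back than shut.
Start: joints at [-1.271, 0.521, -0.036, 1.599, 0.021, 1.021, -0.113], TCP at [0.226, 0.583, 0.231] pointing down, gripper open.
Joint ranges: [-2.91, 2.91], [-0.3, 2.13], [-1.5, 1.42], [0.17, 2.43], [-1.26, 4.41], [0.16, 1.93], [-2.52, 2.52]. Speed limits (rad/s): [1.89, 1.89, 2.39, 2.39, 3.01, 3.01, 3.01].

## Interface

Orientations are given as [roll, pitch, yaw] about the fixed x, y, z axes, in that order (R = Rz(yaw) Ry(pitch) Rx(roll)).
In Python, from workcell import * gives the robot as it stands. The module is installed in compiled form; this text tells all that it offers.
- The arm moves only by the tool play_rows, never from a script. Its argument "deltas" is a list of rows, each a list of 7 numbers: the shift along the tool's x, y, z in units of 500 mm (1.0 is 500 mm), then the turn, a rotation vector about the tool's x, y, z in units of 120 degrees (1.0 is 120 degrees), then the closure, from 0 (fully open) to 1 (shut). A call has 1 to 10 rows; each row is the pose to reach, as a shift and turn from the pose commanded when the call began, along the tool's axes at that moment; what a row does not reach only later rows make up. A row lasts 1/10 s, in which the tool goes at most 50 mm and 8.59 degrees, less where a joint would pass 70% of its speed; a pose out of reach is approached as far as the arm can. A call with a number of a shift or a turn outside -1 to 1 is refused whole. A call with a gripper value outside its range is refused whole. The fingers move at their own pace and stop on an object; "newtons" is the grip in N (left out, the last holds). Time passes only in rows, so rows that repeat a pose let the fingers close. It gives the time, the measured TCP pose, the force, the opening and the grip force at its end, in the units of the state.
- observe(): the state, without advancing time (a new reading comes with each control period).
- grab_frame(name): name is "scene" or "top" or "wrist"; returns the picture (480x640x3 uint8, red, green, blue); there is no depth.
- get_calibration(name): a dict with "fovy" (degrees; the focal length in pixels is half the picture's height over the tangent of half this angle, whatever the lens; pixels are square), "cx", "cy" (the principal point, pixels), "xyz" and "rotation" of the camera in the world. Camera axes: x right, y down, z forward; pixel columns grow to the right and rows downward; lengths in m; the calibration is good to about 2 mm. A picture is of the moment at which its call begins: read the wrist's pose just before it. get_calibration takes no time and is no camera call; for the wrist camera it gives the pose at the moment of the call.
- job_done(): hands the job in; it is judged then, once.
The state is a dict: "clock": time; "qpos": joint angles; "qd": joint speeds; "joint_efforts": joint torques, N m; "position": TCP position; "tool_rot": TCP orientation; "force": force on the tool from outside, world axes, zero at the start; "moment": the same for the moment, N m; "grip_width": finger opening in m; "finger_force": force on a finger pad.
Only numpy, scipy, OpenCV 4.12 (cv2) and the standard library are available. Lean on these libraries where they do the work, as an engineer would, in place of code of your own. Each camera call takes 0.05 s, during which the arm holds its last target. There are 200 camera calls.

## Task

Put the ash press away: lift it off its porcelain rest and thread its eye over the slanted steel peg that is clamped to the shelf edge. Press it gently down the peg until you feel it squeeze the soft rubber buffer by about 3 mm (not by more than 5), then let go so that it hangs by its eye on the peg with the blade lowest. The peg is held only by a stiff pivot, so do not push it out of its angle, and leave the other things where they are.

Things in the scene. Friction and masses are not known exactly. Their poses are not given: they have to be found in the camera images.
- press_grip (a point): Steel ash press, about 90 g, lying level on a white porcelain rest: flat handle bar 100 x 12 x 6 mm, a ring eye at one end, a 3 mm thin fan blade 44 mm wide at the other (158 mm overall, undersides flush). This point is the middle of the handle bar, half-way up, 9 mm from the balance point. Own x runs along the handle towards the eye, z is the flat side's normal (up as it lies).
- press_eye (a point): Centre of the press's ring eye (half-way up the ring), 58 mm from the handle's middle along own +x. Hole diameter 10.5 mm, outer diameter 24 mm, ring 8 mm thick (its underside flush with the handle's); hole axis = own z; own x points away from the handle.
- rest: Porcelain rest under the press, fixed; origin under its middle. A 4 mm plate 84 x 40 mm with two ridges across it, 28 mm high and 8 mm thick, 36 mm either side of its middle along own x; between them the middle of the handle is free to grasp from above.
- peg_seat (a point): Point on the axis of the round steel peg (8.5 mm diameter, domed end), about where the press's eye will seat. Own z runs along the peg to its free end, 38 mm from here, and leans 30 to 40 degrees from vertical, sideways, roughly to the robot's left.
- peg_tip (a point): Free end of the peg. The peg's stiff friction pivot lies 88 mm from here down the peg, its pin along own x, carried by a clear acrylic arm on a dark screw clamp at the front edge of the shelf, 110 mm behind the pivot. It slips if the peg's end is pushed sideways with more than about 7 N; a push along the peg does not turn it.
- buffer (a joint): How far the soft rubber buffer (black ring round the peg, 22 mm wide, 8 mm high, backed by a brass collar) is squeezed down the peg (m): 0 at rest, pushes back 0.9 N per mm; the press's weight alone squeezes it about 1 mm. The collar is set differently each time: the buffer's upper face, at rest, lies anywhere from 7 mm below to 7 mm above peg_seat along the peg, and must be felt for.
- censer_center (a point): White porcelain censer, 92 mm wide, 80 mm high; point at its middle, 40 mm up. To be left alone.
- bell_center (a point): Silver hand bell standing mouth down, 64 mm wide, 90 mm high; point at its middle, 45 mm up. To be left alone.
- dish_center (a point): Black ceramic cone dish, 72 mm wide, 24 mm high, standing on a slate coaster; point at its middle, 12 mm up. To be left alone.
- stick_center (a point): Clear acrylic block (48 mm wide, 30 mm high) with incense sticks, on the shelf; point at the block's middle. To be left alone.
- cone_box_center (a point): Orange cardboard box 60 x 90 x 35 mm on the shelf; point at its centre. The aluminium shelf is 600 mm long, 160 mm deep, its top 150 mm above the table. To be left alone.

How it is judged:
On the way:
1. with the eye round the peg, the press is pushed down until the rubber buffer gives by at least 1.8 mm (value of joint buffer above 0.0018 m and x of press_eye in the frame of peg_seat between -0.005 and 0.005 m and y of press_eye in the frame of peg_seat between -0.005 and 0.005 m and z of press_eye in the frame of peg_seat below 0.015 m), for 0.2 s.
At the end, for the whole second after the job is handed in: The eye is round the peg (centre within 6 mm of its axis each way, 8 mm below to 22 mm above the peg_seat point along it), the handle slopes at least 15 degrees down from eye to blade, the press is at rest and let go, and the peg's end is within 10 mm of where it was (x of press_eye in the frame of peg_seat between -0.006 and 0.006 m and y of press_eye in the frame of peg_seat between -0.006 and 0.006 m and z of press_eye in the frame of peg_seat between -0.008 and 0.022 m and angle between press_eye's own x axis and vertical below 1.31 rad and distance of peg_tip from where it was at the start of the episode below 0.01 m and linear speed of press below 0.02 m/s); the robot touches nothing.
It fails at once if the peg is pushed out of its angle (its end moves more than 10 mm) (distance of peg_tip from where it was at the start of the episode above 0.01 m).
It fails at once if the rubber buffer is squeezed too far (more than 5.5 mm) (value of joint buffer above 0.0055 m).
It fails at once if the censer, bell, cone dish, stick block or cone box is disturbed (moved more than 15 mm) (distance of any of censer_center, bell_center, dish_center, stick_center, cone_box_center from where it was at the start of the episode above 0.015 m).
It also fails if it takes over 56 s, if anything falls off the work surface, if the arm or the gripper's body presses on something with over 40 N, if the wrist force passes 120 N, or if a joint passes its speed limit or range.

## Working session

There is one attempt and no reset: what is moved stays moved. The work goes in short steps, Python scripts to look and compute and a tool call to move; the robot and the scene stay as the last step left them, time stands still between calls to the robot, and variables do not carry over. Pictures are saved under pics/ and viewed, at most 10 in all, crops included, and the job is handed in when it is done.

Besides the shell and the picture viewer there is one more tool, called after ">>>" as name([rows], argument=value, ...), one row to a line, values as JSON. play_rows: Moves the arm, as the interface text tells. Its arguments: {"type":"object","properties":{"deltas":{"type":"array"},"newtons":{"type":"number"}},"required":["deltas"]}

```bash
mkdir -p pics; python3 - <<'E'
from workcell import *
import cv2
s=observe();print({k:s[k] for k in("clock","qpos","position","tool_rot","force","grip_width")})
for n in("scene","top","wrist"):
    c=get_calibration(n);print(n,c)
    cv2.imwrite(f"pics/{n}0.png",grab_frame(n)[...,::-1])
E
```

```text
{'clock': 0.0, 'qpos': array([-1.27116537,  0.52200768, -0.03633153,  1.60000615,  0.02117744,
        1.02113718, -0.1127743 ]), 'position': array([0.22581177, 0.58240366, 0.23073031]), 'tool_rot': array([-3.14042015e+00,  6.43735686e-05,  2.77176920e+00]), 'force': array([ 0.53210617, -0.45954417,  0.0639165 ]), 'grip_width': 0.08540581223721389}
scene {'fovy': 54.19962968933765, 'cx': 327.23958402789634, 'cy': 239.9667516162154, 'xyz': array([1.03476706, 0.86622422, 0.8529313 ]), 'rotation': array([-2.20006796, -0.00379758,  2.64982835])}
top {'fovy': 48.72336284980262, 'cx': 316.9014369064048, 'cy': 239.49345993083907, 'xyz': array([ 0.4779467 , -0.01552173,  1.60358037]), 'rotation': array([-3.0672919 ,  0.01222134, -1.54995297])}
wrist {'fovy': 61.49494625523049, 'cx': 314.3154667712868, 'cy': 245.09783170567835, 'xyz': array([0.1513098 , 0.61131649, 0.3731013 ]), 'rotation': array([2.82739632e+00, 1.30566160e-03, 1.20036286e+00])}
```

View pics/scene0.png

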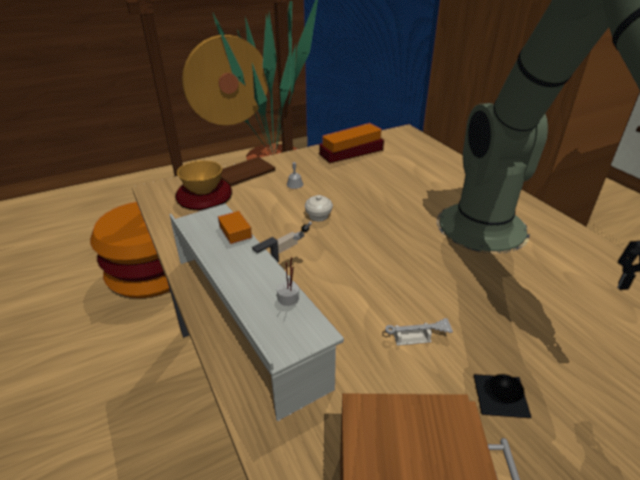

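View pics/top0.png

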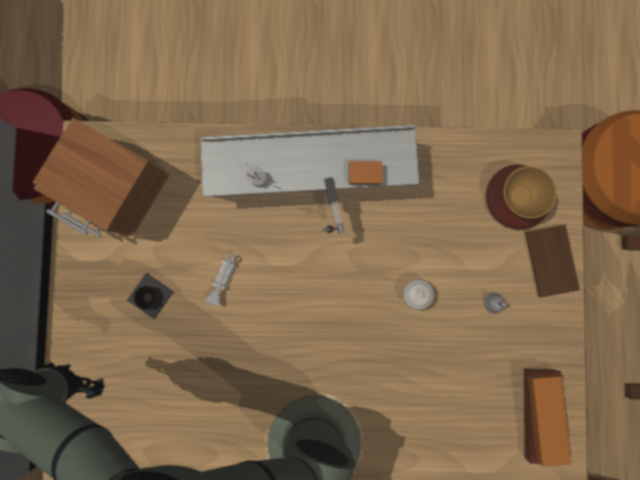

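The scene view shows the press at about (418,331) and the peg at about (300,233). In the top view the press is at (224,279), with its eye up at (234,258) and its blade at (215,297). The peg there is at about (333,229). Next I enlarge both.

```bash
cat > h.py <<'E'
from workcell import *
import cv2, numpy as np
from scipy.spatial.transform import Rotation as Ro
def cam(n): 
    c=get_calibration(n); f=240/np.tan(np.radians(c["fovy"]/2))
    return dict(f=f,cx=c["cx"],cy=c["cy"],o=np.array(c["xyz"]),R=Ro.from_euler("xyz",c["rotation"]).as_matrix())
def ray(c,u,v):
    d=c["R"]@np.array([(u-c["cx"])/c["f"],(v-c["cy"])/c["f"],1]); return d/np.linalg.norm(d)
def atz(c,u,v,z):
    d=ray(c,u,v); return c["o"]+d*(z-c["o"][2])/d[2]
def proj(c,p):
    q=c["R"].T@(np.array(p)-c["o"]); return c["cx"]+c["f"]*q[0]/q[2], c["cy"]+c["f"]*q[1]/q[2]
def tri(obs): # [(cam,u,v),...]
    A=np.zeros((3,3));b=np.zeros(3)
    for c,u,v in obs:
        d=ray(c,u,v);P=np.eye(3)-np.outer(d,d);A+=P;b+=P@c["o"]
    p=np.linalg.solve(A,b)
    return p,[np.round(np.array(proj(c,p))-[u,v],1) for c,u,v in obs]
def crop(im,u0,v0,w,h,W,H): return cv2.resize(im[v0:v0+h,u0:u0+w],(W,H),interpolation=cv2.INTER_CUBIC)
E
python3 - <<'E'
from h import *
s=cv2.imread("pics/scene0.png");t=cv2.imread("pics/top0.png")
a=np.vstack([np.hstack([crop(s,240,205,80,60,400,300),crop(s,375,300,80,60,400,300)]),np.hstack([crop(t,300,175,80,60,400,300),crop(t,190,250,80,60,400,300)])])
cv2.imwrite("pics/crops0.png",a)
t=cam("top")
for u,v in((234,258),(224,279),(215,297)): print(atz(t,u,v,.033))
print(atz(t,333,229,.17))
E
```

```text
[0.53443504 0.25111549 0.033     ]
[0.47165504 0.27876434 0.033     ]
[0.41808672 0.30361351 0.033     ]
[ 0.61371734 -0.03889403  0.17      ]
```

View pics/crops0.png

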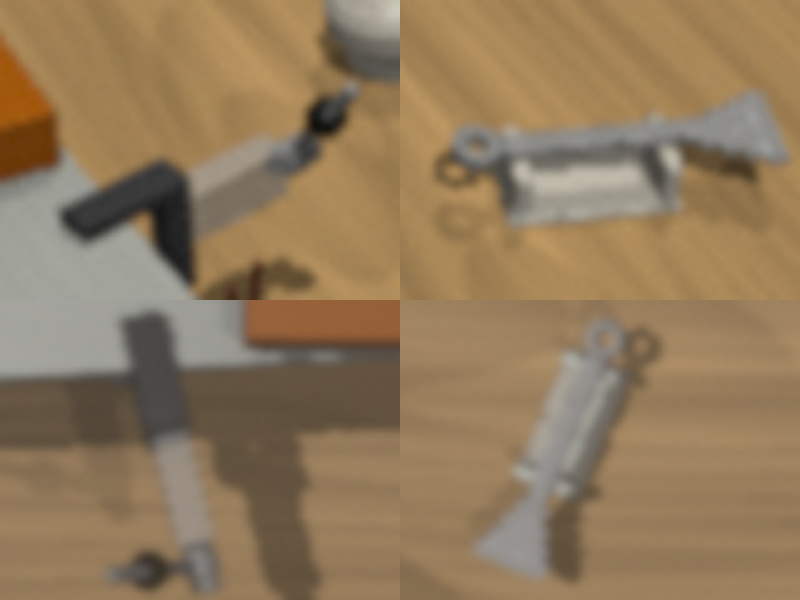

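```bash
python3 - <<'E'
from h import *
t=cam("top");s=cam("scene")
T=lambda x,y,cx,cy:(cx+x/5,cy+y/5)
P={"tip":((355,88),(108,277)),"buf":((327,115),(150,270)),"pivot":((288,155),(200,268))}
r={}
for k,(a,b) in P.items():
    p,e=tri([(s,*T(*a,240,205)),(t,*T(*b,300,175))]);print(k,p,e);r[k]=p
d=r["tip"]-r["pivot"];print(np.linalg.norm(d),d/np.linalg.norm(d))
P={"eye":((78,145),(205,38)),"bladeend":((382,125),(112,262))}
for k,(a,b) in P.items():
    p,e=tri([(s,*T(*a,375,300)),(t,*T(*b,190,250))]);print(k,p,e);r[k]=p
print(atz(t,231,257.6,.032),atz(t,190+112/5,250+262/5,.03))
E
```

```text
tip [ 0.60783714 -0.00878129  0.19806824] [array([0.5, 0. ]), array([ 0.2, -0.4])]
buf [ 0.61404518 -0.03102238  0.17018252] [array([0.2, 0. ]), array([ 0.1, -0.2])]
pivot [ 0.62150202 -0.06033954  0.12873432] [array([1. , 0.1]), array([ 0.5, -0.8])]
0.08747670401035651 [-0.15621167  0.58939409  0.79259859]
eye [0.53603393 0.25961881 0.03316709] [array([0.3, 0. ]), array([ 0.2, -0.2])]
bladeend [0.40030271 0.31288274 0.02932656] [array([-0.9, -0. ]), array([-0.5,  0.5])]
[0.53547754 0.2602555  0.032     ] [0.40192577 0.3113732  0.03      ]
```

Triangulation agrees with the given sizes: pivot to tip is 87.5 mm (88 given), and the eye is at z = 33 mm. Peg lean is about 37°. I'll move above the press for a wrist look.

>>> play_rows([
  [-0.08,-0.04,0.02,0,0,0,0],
  [-0.16,-0.08,0.04,0,0,0,0],
  [-0.24,-0.13,0.06,0,0,0,0],
  [-0.32,-0.17,0.08,0,0,0,0],
  [-0.4,-0.22,0.1,0,0,0,0],
  [-0.48,-0.26,0.12,0,0,0,0],
  [-0.56,-0.3,0.14,0,0,0,0],
  [-0.63,-0.345,0.15,0,0,0,0],
  [-0.695,-0.378,0.17,0,0,0,0],
  [-0.695,-0.378,0.17,0,0,0,0],
], newtons=60)

```text
clock: 1.15
position: [0.4842, 0.2759, 0.1452]
tool_rot: [-3.139, 0.001, 2.765]
force: [-0.4, 0.2, -0.2]
grip_width: 0.0853
finger_force: 0.0
```

```bash
python3 - <<'E'
from h import *
s=observe();print(s["position"],s["tool_rot"],s["qpos"],s["clock"])
c=get_calibration("wrist");print(c)
im=grab_frame("wrist")[...,::-1];cv2.imwrite("pics/w1.png",im)
E
```

```text
[0.48420717 0.27593406 0.14516584] [-3.13898750e+00  8.30719562e-04  2.76532614e+00] [-6.30041698e-01  5.25166112e-01  6.17948602e-03  1.85912807e+00
 -1.44309765e-03  7.59052622e-01  5.70884312e-01] 1.15
{'fovy': 61.49494625523049, 'cx': 314.3154667712868, 'cy': 245.09783170567835, 'xyz': array([0.40986743, 0.30553058, 0.28741118]), 'rotation': array([2.82663295, 0.00291134, 1.19393211])}
```

View pics/w1.png

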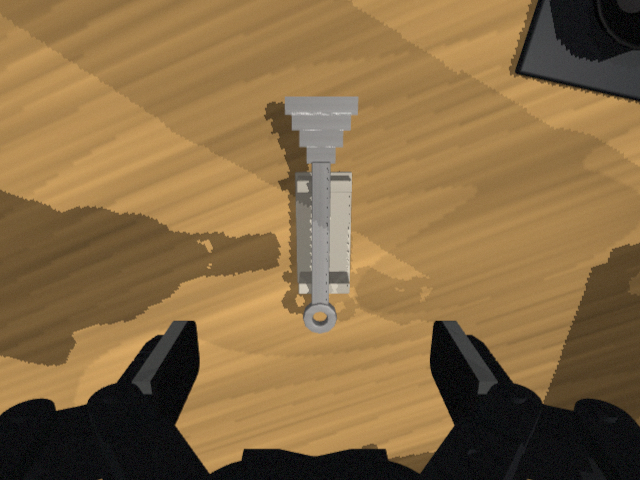

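The wrist view shows the eye centre at (320,317), the bar ends at about (320,303) and (321,163), and the blade end at (321,97).

```bash
python3 - <<'E'
from h import *
c=cam("wrist");s=observe()
e=atz(c,320,317,.034);b=atz(c,321,97,.031);b2=atz(c,321,163,.033)
print(e,b,b2,np.linalg.norm(e-b))
x=(e-b)/np.linalg.norm(e-b);print(x,np.degrees(np.arctan2(x[1],x[0])))
m=e-.058*x;m[2]=.031;print("mid",m)
R=Ro.from_euler("xyz",s["tool_rot"]).as_matrix()
print((R.T@(m-s["position"]))/.5, np.degrees(np.arctan2(R[1,0],R[0,0])))
E
```

```text
[0.53580637 0.26143632 0.034     ] [0.40059752 0.31458179 0.031     ] [0.43668923 0.3005786  0.033     ] 0.14530958094497431
[ 0.93048822 -0.36573958  0.02064558] -21.457904564576687
mid [0.48183806 0.28264922 0.031     ]
[0.00454528 0.0073631  0.22919521] 158.57733095436652
```

>>> play_rows([
  [0.0045,0.0075,0.06,0,0,0,0],
  [0.0045,0.0075,0.12,0,0,0,0],
  [0.0045,0.0075,0.18,0,0,0,0.2],
  [0.0045,0.0075,0.23,0,0,0,0.3],
  [0.0045,0.0075,0.262,0,0,0,0.4],
  [0.0045,0.0075,0.262,0,0,0,0.6],
  [0.0045,0.0075,0.262,0,0,0,1],
  [0.0045,0.0075,0.262,0,0,0,1],
  [0.0045,0.0075,0.262,0,0,0,1],
  [0.0045,0.0075,0.262,0,0,0,1],
], newtons=80)

```text
clock: 2.2
position: [0.4812, 0.2859, 0.0165]
tool_rot: [3.14, 0.001, 2.772]
force: [-3.9, 0.7, 9.1]
grip_width: 0.0099
finger_force: 78.7
```

>>> play_rows([
  [0,0,0,0,0,0,1],
  [0,0,0,0,0,0,1],
  [0,0,0,0,0,0,1],
])

```text
clock: 2.5
position: [0.4811, 0.2859, 0.0164]
tool_rot: [3.14, 0.001, 2.772]
force: [-3.0, 0.7, 9.9]
grip_width: 0.0099
finger_force: 78.7
```

```bash
python3 - <<'E'
from h import *
s=observe();print(s["position"],s["tool_rot"],s["grip_width"],s["force"],s["moment"],s["finger_force"])
im=grab_frame("wrist")[...,::-1]
sc=grab_frame("scene")[...,::-1]
cv2.imwrite("pics/w2.png",np.hstack([crop(im,160,60,320,420,400,525),crop(sc,345,260,120,140,400,525)]))
E
```

```text
[0.48111719 0.28587103 0.01642977] [3.14010811e+00 5.31257704e-04 2.77197864e+00] 0.009929891349497429 [-3.00235431  0.72936878  9.85664533] [0.18244562 0.67210919 0.00608661] 78.73461127281189
```

View pics/w2.png

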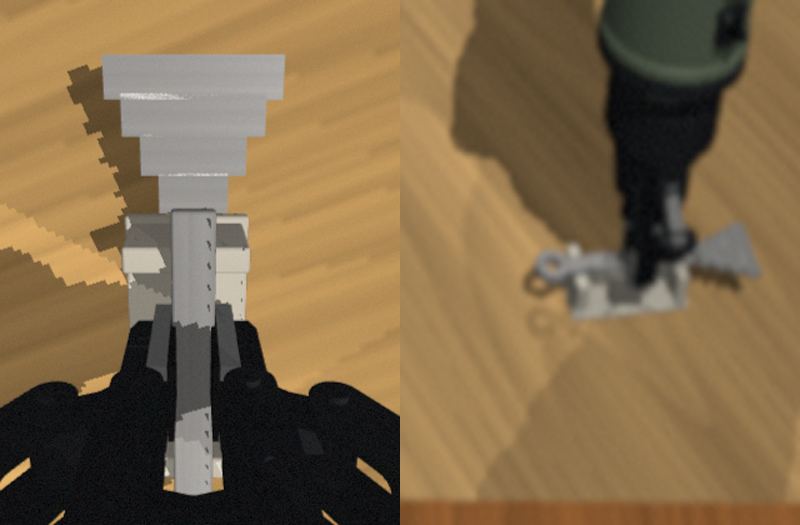

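The pads hold the bar squarely, and the blade and eye are both clear. Now I lift.

>>> play_rows([
  [0,0,-0.01,0,0,0,1],
  [0,0,-0.03,0,0,0,1],
  [0,0,-0.07,0,0,0,1],
  [0,0,-0.13,0,0,0,1],
  [0,0,-0.2,0,0,0,1],
  [0,0,-0.28,0,0,0,1],
  [0,0,-0.36,0,0,0,1],
  [0,0,-0.44,0,0,0,1],
  [0,0,-0.5,0,0,0,1],
  [0,0,-0.5,0,0,0,1],
])

```text
clock: 3.6
position: [0.4821, 0.2859, 0.2703]
tool_rot: [3.136, 0.004, 2.771]
force: [-0.4, 0.2, -1.4]
grip_width: 0.0097
finger_force: 78.3
```

```bash
python3 - <<'E'
from h import *
s=observe();print(s["position"],s["tool_rot"],s["qpos"],s["grip_width"],s["force"],s["moment"])
w=cam("wrist")
im=grab_frame("wrist")[...,::-1]
sc=grab_frame("scene")[...,::-1]; np.save("s3.npy",sc)
cv2.imwrite("pics/w3.png",np.hstack([crop(im,160,60,320,420,400,525),crop(sc,345,170,120,140,400,525)]))
# peg: refine from raw crops
E
```

```text
[0.48214102 0.28585231 0.27031232] [3.13568825 0.00383706 2.7713033 ] [-0.65032313  0.37408547  0.01251624  1.73421818 -0.00522789  1.02628071
  0.56452214] 0.0096524447805369 [-0.37322523  0.20003072 -1.40992388] [-0.00419042 -0.01606566 -0.027364  ]
```

View pics/w3.png

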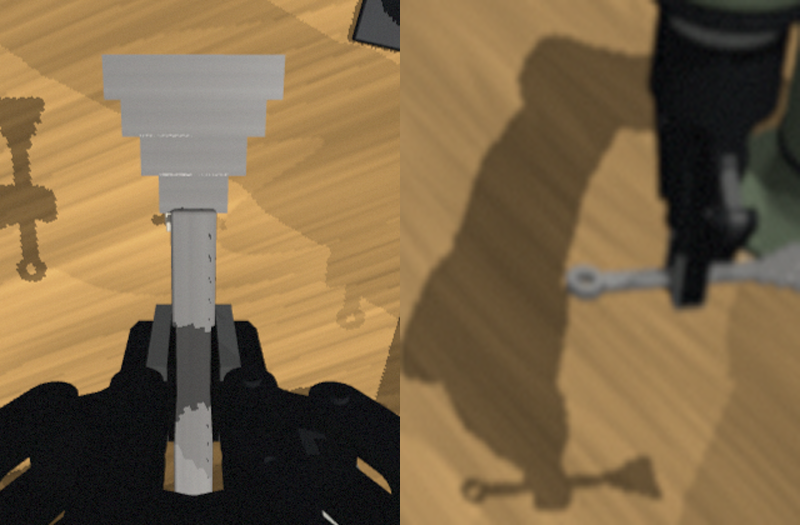

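The press is held level with no slip. Next I plan tilted viewing poses so the wrist camera, with its constant bias cancelled, measures the peg.

```bash
cat >> h.py <<'E'
def state(): 
    s=observe(); return np.array(s["position"]),Ro.from_euler("xyz",s["tool_rot"]).as_matrix()
def toolcam(): # wrist cam in tool frame
    p,R=state();c=cam("wrist");return dict(c,o=R.T@(c["o"]-p),R=R.T@c["R"])
def goalR(a):
    a=a/np.linalg.norm(a);px=np.array([0,0,1])-a[2]*a;px/=np.linalg.norm(px)
    return np.column_stack([-px,np.cross(-a,-px),-a])
def delta(P,Rg):
    p,R=state();return np.round(np.r_[R.T@(P-p)/.5,Ro.from_matrix(R.T@Rg).as_rotvec()/np.radians(120)],4)
E
python3 - <<'E'
from h import *
c=toolcam();print("cam in tool",c["o"],c["R"].round(3))
for u,v,h in((314.8,104,-.0146-.001),(314.4,228,-.0146-.003)):
    print("tool pt",atz(c,u,v,h))
# pre-grasp eye in tool coords at grasp, biased
a=np.array([-.156,.589,.793]);a/=np.linalg.norm(a);Rg=goalR(a);print("Rg",Rg.round(3))
tip=np.array([.608,-.009,.198])
for u,v in((170,170),(470,170)):
    q=atz(c,u,v,.06);P=tip-Rg@q;print("view",u,v,"v_tool",q.round(3),"P",P.round(3),"delta",delta(P,Rg), "eye world",(P+Rg@[-.058,0,-.015]).round(3),"blade",(P+Rg@[.088,0,-.015]).round(3))
E
```

```text
cam in tool [ 0.07988366 -0.0001811  -0.14232851] [[-0.001 -0.951 -0.309]
 [ 1.    -0.001 -0.   ]
 [ 0.    -0.309  0.951]]
tool pt [ 8.27114079e-02 -7.13257237e-05 -1.56000000e-02]
tool pt [ 0.04512592 -0.00021213 -0.0176    ]
Rg [[-0.203  0.967  0.156]
 [ 0.767  0.256 -0.589]
 [-0.609  0.    -0.793]]
view 170 170 v_tool [ 0.053 -0.072  0.06 ] P [0.679 0.004 0.278] delta [-0.5732 -0.3812 -0.0238  0.1479 -0.2889  0.4328] eye world [ 0.689 -0.032  0.325] blade [0.659 0.08  0.236]
view 470 170 v_tool [0.053 0.077 0.06 ] P [ 0.535 -0.034  0.278] delta [-0.3318 -0.5565 -0.0241  0.1479 -0.2889  0.4328] eye world [ 0.544 -0.07   0.325] blade [0.515 0.042 0.236]
```

>>> play_rows([
  [0,0,0,0,0,0,1],
  [0,0,0,0,0,0,1],
  [0,0,0,0,0,0,1],
])

```text
clock: 4.0
position: [0.4806, 0.285, 0.2646]
tool_rot: [-3.14, -0.001, 2.772]
force: [-0.0, 0.4, 0.1]
grip_width: 0.0098
finger_force: 78.3
```

```bash
python3 - <<'E'
from h import *
print(state()[0],observe()["tool_rot"]); c=toolcam()
a=np.array([-.156,.589,.793]);a/=np.linalg.norm(a);Rg=goalR(a)
tip=np.array([.608,-.009,.198])
q=np.array([.075,.06,.06]);P=tip-Rg@q
d=delta(P,Rg);print(P,d);print((np.outer(np.arange(1,10)/9,d)).round(3).tolist())
E
```

```text
[0.48060282 0.28502945 0.26458157] [-3.14043463e+00 -7.14414935e-04  2.77175049e+00]
[ 0.55586678 -0.04651316  0.2912732 ] [-0.38   -0.5639 -0.053   0.1465 -0.2891  0.4333]
[[-0.042, -0.063, -0.006, 0.016, -0.032, 0.048], [-0.084, -0.125, -0.012, 0.033, -0.064, 0.096], [-0.127, -0.188, -0.018, 0.049, -0.096, 0.144], [-0.169, -0.251, -0.024, 0.065, -0.128, 0.193], [-0.211, -0.313, -0.029, 0.081, -0.161, 0.241], [-0.253, -0.376, -0.035, 0.098, -0.193, 0.289], [-0.296, -0.439, -0.041, 0.114, -0.225, 0.337], [-0.338, -0.501, -0.047, 0.13, -0.257, 0.385], [-0.38, -0.564, -0.053, 0.146, -0.289, 0.433]]
```

>>> play_rows([
  [-0.04,-0.06,-0.01,0.016,-0.032,0.048,1],
  [-0.08,-0.125,-0.02,0.033,-0.064,0.096,1],
  [-0.13,-0.19,-0.03,0.049,-0.096,0.144,1],
  [-0.17,-0.25,-0.035,0.065,-0.128,0.193,1],
  [-0.21,-0.31,-0.04,0.081,-0.161,0.241,1],
  [-0.25,-0.375,-0.045,0.098,-0.193,0.289,1],
  [-0.3,-0.44,-0.05,0.114,-0.225,0.337,1],
  [-0.34,-0.5,-0.05,0.13,-0.257,0.385,1],
  [-0.38,-0.564,-0.053,0.1465,-0.289,0.433,1],
  [-0.38,-0.564,-0.053,0.1465,-0.289,0.433,1],
])

```text
clock: 5.0
position: [0.5557, -0.0497, 0.2912]
tool_rot: [3.142, 0.659, 1.824]
force: [0.1, 0.8, -1.5]
grip_width: 0.0095
finger_force: 78.3
```

>>> play_rows([
  [0,0,0,0,0,0,1],
  [0,0,0,0,0,0,1],
  [0,0,0,0,0,0,1],
  [0,0,0,0,0,0,1],
])

```text
clock: 5.4
position: [0.5561, -0.0459, 0.2919]
tool_rot: [3.14, 0.654, 1.83]
force: [-0.2, -0.1, -0.8]
grip_width: 0.0096
finger_force: 78.3
```

```bash
python3 - <<'E'
from h import *
import pickle
p,R=state();print(p,R.round(3),observe()["qpos"].round(3))
c=cam("wrist");pickle.dump((p,R,c),open("v1.pkl","wb"))
im=grab_frame("wrist")[...,::-1];cv2.imwrite("pics/v1.png",im)
E
```

```text
[ 0.55609322 -0.04592723  0.29188971] [[-0.204  0.966  0.158]
 [ 0.767  0.258 -0.587]
 [-0.608  0.001 -0.794]] [-0.755  0.408  0.479  1.889  0.567  1.    -0.388]
```

View pics/v1.png

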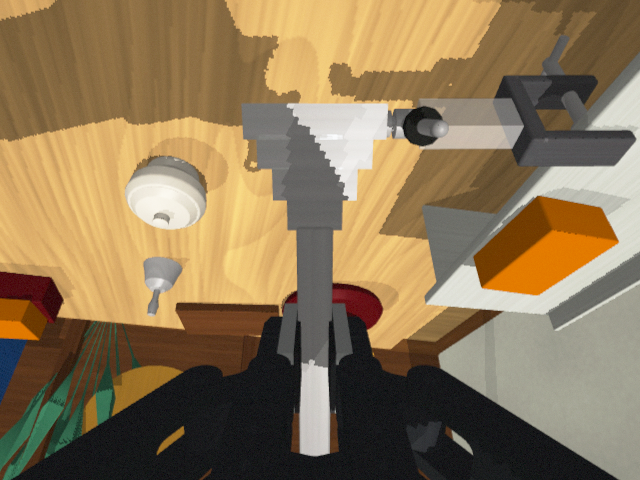

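The wrist view shows the peg tip at about (441,129) and the buffer ring at (422,125). I'll take a second view from the other side of the peg with a 120 mm baseline.

>>> play_rows([
  [0,0.06,0,0,0,0,1],
  [0,0.12,0,0,0,0,1],
  [0,0.18,0,0,0,0,1],
  [0,0.24,0,0,0,0,1],
  [0,0.24,0,0,0,0,1],
  [0,0.24,0,0,0,0,1],
  [0,0.24,0,0,0,0,1],
  [0,0.24,0,0,0,0,1],
])

```text
clock: 6.25
position: [0.6715, -0.0157, 0.2922]
tool_rot: [3.14, 0.654, 1.83]
force: [-0.1, -0.7, -1.5]
grip_width: 0.0094
finger_force: 78.5
```

```bash
python3 - <<'E'
from h import *
import pickle
p,R=state();print(p,R.round(3),observe()["qpos"].round(3),observe()["clock"])
c=cam("wrist");pickle.dump((p,R,c),open("v2.pkl","wb"))
im=grab_frame("wrist")[...,::-1];cv2.imwrite("pics/v2.png",im)
a=cv2.imread("pics/v1.png")
b=crop(im,130,80,128,96,640,480)
v1=pickle.load(open("v1.pkl","rb"));T=np.array([.608,-.009,.198]);print(proj(v1[2],T),proj(c,T))
u,v=map(int,proj(c,T));print(u,v)
u0=max(0,u-40);v0=max(0,v-45);print("origin2",u0,v0)
out=np.hstack([crop(a,380,85,80,90,400,450),crop(im,u0,v0,80,90,400,450)])
cv2.imwrite("pics/pegs.png",out)
E
```

```text
[ 0.67153234 -0.01566807  0.29219815] [[-0.203  0.967  0.157]
 [ 0.767  0.257 -0.588]
 [-0.609  0.001 -0.794]] [-0.652  0.601  0.442  1.569  0.469  1.08  -0.256] 6.25
(np.float64(438.9132218036279), np.float64(124.31825660246133)) (np.float64(191.80909747033726), np.float64(123.32353189419065))
191 123
origin2 151 78
```

View pics/pegs.png

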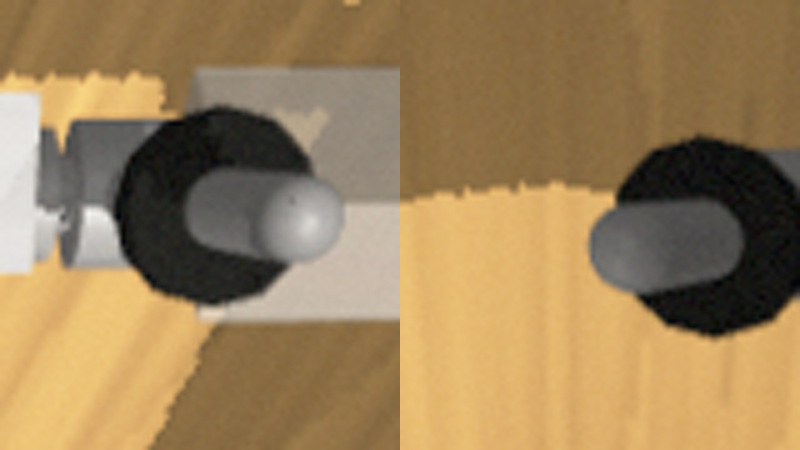

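Dome-centre and peg-base pixels: view 1 has the dome at (440,129) and the base on the buffer at (425.6,126.8). View 2 has the dome at (197.6,127.2) and the base at (211.6,126).

```bash
python3 - <<'E'
from h import *
import pickle
p1,R1,c1=pickle.load(open("v1.pkl","rb"));p2,R2,c2=pickle.load(open("v2.pkl","rb"))
D,e=tri([(c1,440,129),(c2,197.6,127.2)]);B,e2=tri([(c1,425.6,126.8),(c2,211.6,126)])
a=D-B;L=np.linalg.norm(a);a/=L;print("dome",D,e,"base",B,e2,"L",L,"axis",a,"lean",np.degrees(np.arccos(a[2])))
print("in tool2",R2.T@(D-p2),R2.T@a)
for nm,off in (("goal hover",.03),("contact est",-L+.004)):
    Rg=goalR(a); E=D+a*off; P=E-Rg@[-.0633,0,-.0146]
    print(nm,"eye",E.round(4),"P",P.round(4),delta(P,Rg))
    P=E-R2@[-.0633,0,-.0146];print("   same R",delta(P,R2))
E
```

```text
dome [ 0.61059898 -0.01209233  0.1966713 ] [array([ 0. , -0.4]), array([0. , 0.4])] base [ 0.61508035 -0.02832235  0.17468989] [array([-0.,  0.]), array([-0., -0.])] L 0.027688964139631917 axis [-0.16184676  0.58615475  0.79386915] lean 37.45142558251693
in tool2 [ 0.0732475  -0.05808024  0.06412898] [-6.31297010e-04 -5.10265683e-03 -9.99986782e-01]
goal hover eye [0.6057 0.0055 0.2205] P [0.5947 0.0454 0.1704] [ 0.273  -0.1176  0.0975 -0.0024  0.0003 -0.004 ]
   same R [ 2.730e-01 -1.167e-01  9.750e-02  1.000e-04 -0.000e+00  0.000e+00]
contact est eye [ 0.6144 -0.026   0.1779] P [0.6034 0.0139 0.1278] [ 0.2731 -0.1171  0.2048 -0.0024  0.0003 -0.004 ]
   same R [ 2.731e-01 -1.162e-01  2.049e-01  1.000e-04 -0.000e+00  0.000e+00]
```

>>> play_rows([
  [0.06,-0.03,0,0,0,0,1],
  [0.12,-0.06,0,0,0,0,1],
  [0.18,-0.09,0.02,0,0,0,1],
  [0.24,-0.1,0.06,0,0,0,1],
  [0.273,-0.117,0.1,0,0,0,1],
  [0.273,-0.117,0.1,0,0,0,1],
  [0.273,-0.117,0.1,0,0,0,1],
  [0.273,-0.117,0.1,0,0,0,1],
  [0.273,-0.117,0.1,0,0,0,1],
  [0.273,-0.117,0.1,0,0,0,1],
])

```text
clock: 7.3
position: [0.5961, 0.0446, 0.1699]
tool_rot: [3.139, 0.654, 1.828]
force: [0.0, -0.4, -1.2]
grip_width: 0.0097
finger_force: 78.5
```

```bash
python3 - <<'E'
from h import *
p,R=state();o=observe();print(p,R.round(4).tolist(),o["qpos"].round(3),o["force"],o["clock"])
D=np.array([.6106,-.0121,.1967]);print("dome rel eye (tool mm)",1e3*(R.T@(D-p)-[-.0633,0,-.0156]))
s=grab_frame("scene")[...,::-1];t=grab_frame("top")[...,::-1];w=grab_frame("wrist")[...,::-1]
cv2.imwrite("pics/hs.png",s);cv2.imwrite("pics/ht.png",t);cv2.imwrite("pics/hw.png",w)
E0=p+R@[-.0633,0,-.0156]
for n in("scene","top"): print(n,"eye",proj(cam(n),E0),"dome",proj(cam(n),D))
cv2.imwrite("pics/h1.png",np.vstack([np.hstack([crop(s,280,190,56,42,400,300),crop(t,300,205,56,42,400,300)]),np.hstack([crop(w,160,60,320,240,400,300),crop(w,160,240,320,240,400,300)])]))
E
```

```text
[0.59612707 0.04458401 0.16993073] [[-0.202, 0.9666, 0.1578], [0.7675, 0.2563, -0.5876], [-0.6085, 0.0024, -0.7936]] [-0.8    0.683  0.428  1.805  0.493  0.89  -0.536] [ 0.0324027  -0.36135242 -1.23508664] 7.3
dome rel eye (tool mm) [ 0.58637866 -0.4732963  29.94973128]
scene eye (np.float64(314.41842225083286), np.float64(217.59215077787056)) dome (np.float64(309.93479613733746), np.float64(222.72499356167307))
top eye (np.float64(316.4777193461219), np.float64(229.60844866801838)) dome (np.float64(323.1057119077192), np.float64(229.02599143526805))
```

View pics/h1.png

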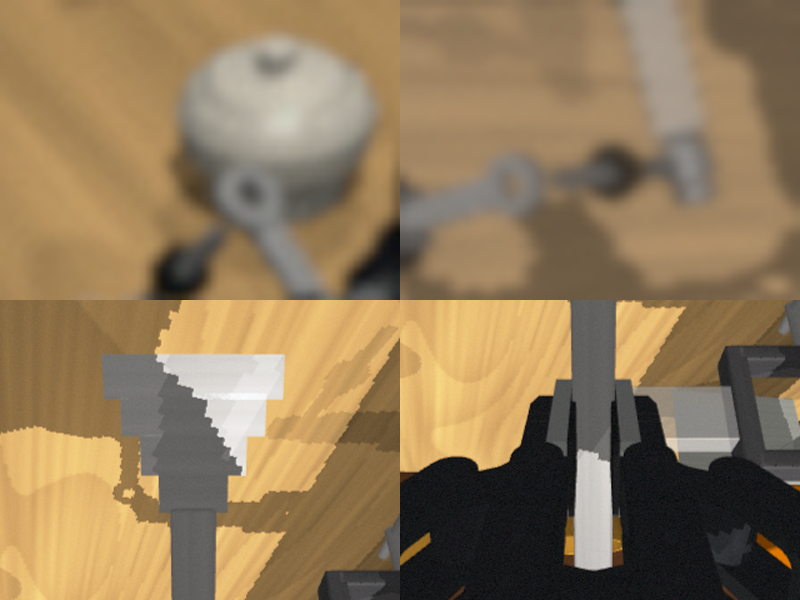

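>>> play_rows([
  [0,0,0.006,0,0,0,1],
  [0,0,0.012,0,0,0,1],
  [0,0,0.012,0,0,0,1],
  [0,0,0.012,0,0,0,1],
])

```text
clock: 7.85
position: [0.5966, 0.041, 0.1642]
tool_rot: [3.141, 0.655, 1.83]
force: [0.2, -0.1, -0.9]
grip_width: 0.0096
finger_force: 78.5
```

```bash
python3 - <<'E'
from h import *
s,t=cam("scene"),cam("top");p,R=state();o=observe();print(p,o["force"],o["moment"])
D=np.array([.6106,-.0121,.1967]);print("dome rel eye (tool mm)",1e3*(R.T@(D-p)-[-.0633,0,-.0156]))
E1,e=tri([(s,314.9,217.0),(t,316.2,230.6)]);Tp,e2=tri([(s,311,222.6),(t,321.6,230.4)])
print(E1,e,Tp,e2,"tip rel eye tool mm",1e3*(R.T@(Tp-E1)))
# subpixel: moving ring hole -> difference-free estimate: enlarge gray profile around the tip in initial scene
g0=cv2.cvtColor(cv2.imread("pics/scene0.png"),6).astype(int);print(g0[216:230,304:318])
gt=cv2.cvtColor(cv2.imread("pics/top0.png"),6).astype(int);print(gt[225:235,316:336])
gh=cv2.cvtColor(cv2.imread("pics/hs.png"),6).astype(int);print(gh[210:224,307:323])
gh=cv2.cvtColor(cv2.imread("pics/ht.png"),6).astype(int);print(gh[224:238,310:326])
E
```

```text
[0.5965688  0.0409966  0.16423575] [ 0.22515456 -0.11979303 -0.93824633] [0.78669998 0.20015404 0.02487378]
dome rel eye (tool mm) [-0.03166743 -0.03419544 23.290911  ]
[0.60439439 0.00545204 0.22202416] [array([0.3, 0. ]), array([ 0.1, -0.3])] [ 0.60783714 -0.00878129  0.19806824] [array([0.5, 0. ]), array([ 0.2, -0.4])] tip rel eye tool mm [ 2.97455289 -0.34188933 27.91704847]
[[120  93  71  64  64  71  79  82  82  82  84  86  91  91]
 [122 101  80  67  63  69  77  80  82  81  82  83  83  81]
 [125 116  99  84  73  68  72  79  82  83  85  84  84  84]
 [125 124 118 107  94  82  79  81  79  82  84  86  87  88]
 [123 126 125 122 117 107 100  95  87  85  88  91  92  91]
 [121 123 126 125 125 125 126 114 104 102 104 106 106 103]
 [117 120 121 121 119 125 129 121 115 117 121 120 118 115]
 [104 105 106 105 101 106 115 115 118 120 124 125 124 123]
 [ 79  80  84  87  80  84  98 109 117 121 121 123 125 125]
 [ 52  61  70  72  70  80  99 114 118 119 120 121 123 123]
 [ 45  60  67  63  66  87 110 122 122 119 119 120 122 123]
 [ 48  63  66  57  59  88 118 128 127 123 120 118 122 124]
 [ 45  55 
[... 2137 characters left out ...]
 128 133 133 132 132 128 119]
 [140 138 134 130 126 127 129 125 119 119 123 122 117 114 112 105]
 [142 137 132 126 120 122 128 127 120 113 115 110 104 100  98  97]
 [139 136 131 125 118 121 127 128 121 113 113 108 102  98  97  96]
 [135 133 132 126 119 119 124 127 120 114 116 115 111 105 103 103]
 [132 131 130 127 122 120 125 123 117 111 114 118 116 107 104 109]
 [133 131 129 129 127 124 124 119 109 101 102 105 104  99  99 107]
 [135 134 131 131 130 127 119 109  99  93  93  95  95  94  95 101]
 [137 139 139 138 136 127 115 102  96  93  93  93  93  93  93  95]
 [142 144 143 142 140 133 121 106  96  93  93  92  92  92  92  93]
 [143 143 142 141 140 138 131 117 103  94  92  92  92  93  92  92]]
```

Once read at subpixel level, the coarse cameras agree with the wrist estimate, so the eye is centred to well under a millimetre. I descend gently and watch the force.

>>> play_rows([
  [0,0,0.006,0,0,0,1],
  [0,0,0.012,0,0,0,1],
  [0,0,0.018,0,0,0,1],
  [0,0,0.022,0,0,0,1],
  [0,0,0.022,0,0,0,1],
  [0,0,0.022,0,0,0,1],
])

```text
clock: 8.45
position: [0.5983, 0.0347, 0.1556]
tool_rot: [3.14, 0.655, 1.83]
force: [0.3, 0.5, -1.6]
grip_width: 0.0098
finger_force: 78.5
```

>>> play_rows([
  [0,0,0.002,0,0,0,1],
  [0,0,0.004,0,0,0,1],
  [0,0,0.006,0,0,0,1],
  [0,0,0.008,0,0,0,1],
  [0,0,0.008,0,0,0,1],
  [0,0,0.008,0,0,0,1],
])

```text
clock: 9.05
position: [0.5989, 0.0323, 0.1524]
tool_rot: [3.14, 0.655, 1.83]
force: [0.1, -0.7, -1.5]
grip_width: 0.0096
finger_force: 78.5
```

```bash
cat > f.py <<'E'
from h import *
p,R=state();o=observe()
D=np.array([.6106,-.0121,.1967]);print("dome rel eye (tool mm)",(1e3*(R.T@(D-p)-[-.0633,0,-.0156])).round(2),"F tool",(R.T@o["force"]).round(2),"M tool",(R.T@o["moment"]).round(3),o["clock"],o["grip_width"])
E
python3 f.py
```

```text
dome rel eye (tool mm) [-0.08 -0.09  8.41] F tool [ 0.37 -0.1   1.57] M tool [-0.04   0.798 -0.017] 9.05 0.009634406578067956
```

>>> play_rows([
  [0,0,0.002,0,0,0,1],
  [0,0,0.004,0,0,0,1],
  [0,0,0.006,0,0,0,1],
  [0,0,0.008,0,0,0,1],
  [0,0,0.008,0,0,0,1],
  [0,0,0.008,0,0,0,1],
])

```text
clock: 9.65
position: [0.5996, 0.0299, 0.1492]
tool_rot: [3.14, 0.655, 1.83]
force: [-0.6, 0.0, -1.6]
grip_width: 0.0099
finger_force: 78.5
```

```bash
python3 f.py
```

```text
dome rel eye (tool mm) [-0.08 -0.08  4.41] F tool [ 1.08 -0.57  1.15] M tool [ 0.022  0.758 -0.019] 9.65 0.009942605797004418
```

>>> play_rows([
  [0,0,0.002,0,0,0,1],
  [0,0,0.004,0,0,0,1],
  [0,0,0.006,0,0,0,1],
  [0,0,0.008,0,0,0,1],
  [0,0,0.01,0,0,0,1],
  [0,0,0.012,0,0,0,1],
  [0,0,0.012,0,0,0,1],
  [0,0,0.012,0,0,0,1],
])

```text
clock: 10.45
position: [0.6005, 0.0264, 0.1445]
tool_rot: [3.14, 0.655, 1.83]
force: [0.6, 1.0, -0.5]
grip_width: 0.0094
finger_force: 78.5
```

```bash
python3 f.py
```

```text
dome rel eye (tool mm) [-0.08 -0.08 -1.57] F tool [ 0.95  0.83 -0.07] M tool [-0.007  0.755  0.012] 10.45 0.009388348259204817
```

>>> play_rows([
  [0,0,0.004,0,0,0,1],
  [0,0,0.008,0,0,0,1],
  [0,0,0.012,0,0,0,1],
  [0,0,0.016,0,0,0,1],
  [0,0,0.02,0,0,0,1],
  [0,0,0.024,0,0,0,1],
  [0,0,0.028,0,0,0,1],
  [0,0,0.028,0,0,0,1],
  [0,0,0.028,0,0,0,1],
])

```text
clock: 11.35
position: [0.6027, 0.0182, 0.1334]
tool_rot: [3.14, 0.655, 1.83]
force: [0.0, -0.5, -0.9]
grip_width: 0.0099
finger_force: 78.5
```

```bash
python3 f.py; python3 - <<'E'
from h import *
s=grab_frame("scene")[...,::-1];t=grab_frame("top")[...,::-1]
cv2.imwrite("pics/in.png",np.hstack([crop(s,280,190,56,56,400,400),crop(t,300,200,56,56,400,400)]))
E
```

```text
dome rel eye (tool mm) [ -0.07  -0.11 -15.6 ] F tool [ 0.18 -0.09  1.04] M tool [0.012 0.802 0.002] 11.35 0.009880711517921305
```

View pics/in.png

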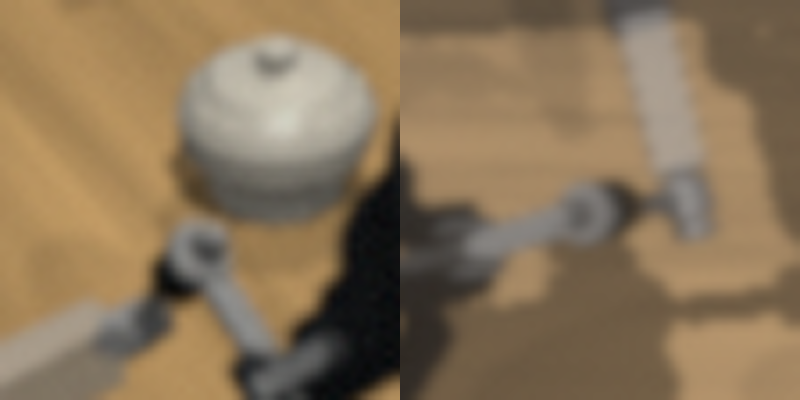

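The ring sits over the peg directly above the black buffer, with no side force. Now I feel for the buffer using averaged readings.

>>> play_rows([
  [0,0,0.003,0,0,0,1],
  [0,0,0.006,0,0,0,1],
  [0,0,0.008,0,0,0,1],
  [0,0,0.008,0,0,0,1],
])

```text
clock: 11.85
position: [0.6033, 0.0157, 0.1301]
tool_rot: [3.141, 0.655, 1.83]
force: [-0.5, 0.8, -1.3]
grip_width: 0.0097
finger_force: 78.5
```

```bash
cat > g.py <<'E'
from h import *
Fs=[];Ms=[];Q=[]
for i in range(14):
    grab_frame("wrist");p,R=state();o=observe();Fs.append(R.T@o["force"]);Ms.append(R.T@o["moment"]);Q.append(R.T@(np.array([.6106,-.0121,.1967])-p)-[-.0633,0,-.0156])
m=lambda a:np.mean(a,0).round(3)
print("pos mm",(1e3*m(Q)).round(2),(1e3*np.mean(Q,0)).round(2),"F",m(Fs),"sd",np.std(Fs,0).round(2),"M",m(Ms),"sd",np.std(Ms,0).round(3),o["clock"])
E
python3 g.py
```

```text
pos mm [ -0.  -0. -20.] [ -0.07  -0.1  -19.55] F [0.365 0.046 0.812] sd [0.55 0.44 0.52] M [-0.012  0.774 -0.004] sd [0.027 0.028 0.024] 12.55
```

>>> play_rows([
  [0,0,0.002,0,0,0,1],
  [0,0,0.004,0,0,0,1],
  [0,0,0.005,0,0,0,1],
  [0,0,0.005,0,0,0,1],
])

```text
clock: 12.95
position: [0.6037, 0.0142, 0.1281]
tool_rot: [3.141, 0.655, 1.83]
force: [0.2, -0.9, -1.7]
grip_width: 0.0099
finger_force: 78.5
```

```bash
python3 g.py
```

```text
pos mm [ -0.  -0. -22.] [ -0.08  -0.1  -22.06] F [ 0.628 -0.185  0.694] sd [0.52 0.45 0.46] M [ 0.011  0.791 -0.001] sd [0.03  0.037 0.024] 13.65
```

>>> play_rows([
  [0,0,0.001,0,0,0,1],
  [0,0,0.002,0,0,0,1],
  [0,0,0.003,0,0,0,1],
  [0,0,0.003,0,0,0,1],
])

```text
clock: 14.05
position: [0.6039, 0.0134, 0.127]
tool_rot: [3.14, 0.655, 1.83]
force: [-0.1, -0.2, -1.2]
grip_width: 0.0099
finger_force: 78.5
```

```bash
python3 g.py
```

```text
pos mm [ -0.  -0. -24.] [ -0.06  -0.1  -23.56] F [0.757 0.232 0.832] sd [0.53 0.34 0.41] M [-0.017  0.786  0.004] sd [0.02  0.026 0.039] 14.75
```

No contact yet, so I carry on in 1.5 mm steps.

>>> play_rows([
  [0,0,0.001,0,0,0,1],
  [0,0,0.002,0,0,0,1],
  [0,0,0.003,0,0,0,1],
  [0,0,0.003,0,0,0,1],
])

```text
clock: 15.15
position: [0.6042, 0.0125, 0.1258]
tool_rot: [3.14, 0.655, 1.83]
force: [-0.4, -0.2, -0.7]
grip_width: 0.0093
finger_force: 78.5
```

```bash
python3 g.py
```

```text
pos mm [ -0.  -0. -25.] [ -0.06  -0.1  -25.06] F [ 0.348 -0.106  0.618] sd [0.66 0.52 0.68] M [-0.005  0.761  0.001] sd [0.029 0.031 0.028] 15.85
```

>>> play_rows([
  [0,0,0.001,0,0,0,1],
  [0,0,0.002,0,0,0,1],
  [0,0,0.002,0,0,0,1],
  [0,0,0.002,0,0,0,1],
])

```text
clock: 16.25
position: [0.6044, 0.012, 0.125]
tool_rot: [3.14, 0.655, 1.83]
force: [-0.3, 0.4, 0.2]
grip_width: 0.0097
finger_force: 78.6
```

```bash
python3 g.py
```

```text
pos mm [ -0.  -0. -26.] [ -0.07  -0.11 -26.05] F [0.497 0.063 0.319] sd [0.53 0.63 0.39] M [-0.009  0.778 -0.005] sd [0.028 0.035 0.023] 16.95
```

>>> play_rows([
  [0,0,0.001,0,0,0,1],
  [0,0,0.002,0,0,0,1],
  [0,0,0.002,0,0,0,1],
  [0,0,0.002,0,0,0,1],
])

```text
clock: 17.35
position: [0.6045, 0.0115, 0.1243]
tool_rot: [3.14, 0.655, 1.83]
force: [-0.9, -0.0, 0.0]
grip_width: 0.0096
finger_force: 78.7
```

```bash
python3 g.py
```

```text
pos mm [ -0.  -0. -27.] [ -0.09  -0.1  -27.05] F [ 0.994  0.211 -0.624] sd [0.62 0.36 0.44] M [-0.017  0.814 -0.005] sd [0.029 0.032 0.026] 18.05
```

Contact was at about −25.5 mm, with a slope of about 0.94 N/mm. I go 1.5 mm further, to about 3 mm of squeeze.

>>> play_rows([
  [0,0,0.001,0,0,0,1],
  [0,0,0.002,0,0,0,1],
  [0,0,0.003,0,0,0,1],
  [0,0,0.003,0,0,0,1],
  [0,0,0.003,0,0,0,1],
])

```text
clock: 18.55
position: [0.6048, 0.0106, 0.1231]
tool_rot: [3.14, 0.654, 1.83]
force: [0.1, 2.2, 0.7]
grip_width: 0.0099
finger_force: 78.8
```

```bash
python3 g.py
```

```text
pos mm [ -0.  -0. -29.] [ -0.09  -0.11 -28.55] F [ 1.548 -0.03  -1.698] sd [0.58 0.55 0.4 ] M [ 0.006  0.851 -0.005] sd [0.019 0.027 0.026] 19.25
```

About 2.5–2.8 N, so roughly 2.9 mm of squeeze, held for more than 0.7 s. I ease back 1.5 mm, then open gently.

>>> play_rows([
  [0,0,-0.001,0,0,0,1],
  [0,0,-0.002,0,0,0,1],
  [0,0,-0.003,0,0,0,1],
  [0,0,-0.003,0,0,0,0.85],
  [0,0,-0.003,0,0,0,0.75],
  [0,0,-0.003,0,0,0,0.65],
  [0,0,-0.003,0,0,0,0.55],
  [0,0,-0.003,0,0,0,0.5],
  [0,0,-0.003,0,0,0,0.5],
  [0,0,-0.003,0,0,0,0.5],
], newtons=20)

```text
clock: 20.25
position: [0.6045, 0.0114, 0.1243]
tool_rot: [3.14, 0.655, 1.83]
force: [0.1, -0.6, -0.0]
grip_width: 0.0426
finger_force: 0.0
```

>>> play_rows([
  [0,0,-0.01,0,0,0,0.5],
  [0,0,-0.03,0,0,0,0.5],
  [0,0,-0.06,0,0,0,0.5],
  [0,0,-0.1,0,0,0,0.5],
  [0,0,-0.15,0,0,0,0.5],
  [0,0,-0.2,0,0,0,0.5],
  [0,0,-0.25,0,0,0,0.5],
  [0,0,-0.3,0,0,0,0.5],
  [0,0,-0.3,0,0,0,0.5],
  [0,0,-0.3,0,0,0,0.5],
])

```text
clock: 21.25
position: [0.5809, 0.1001, 0.2437]
tool_rot: [3.139, 0.654, 1.83]
force: [-0.0, -1.0, -0.1]
grip_width: 0.0425
finger_force: 0.0
```

```bash
python3 - <<'E'
from h import *
o=observe();print(o["clock"],o["position"],o["grip_width"],o["force"],o["finger_force"])
w=grab_frame("wrist")[...,::-1];s=grab_frame("scene")[...,::-1]
import time
for i in range(8): w2=grab_frame("wrist")[...,::-1]
print("motion",np.abs(w.astype(int)-w2).mean(), np.abs(w.astype(int)-w2).max())
cv2.imwrite("pics/end_w.png",w2);cv2.imwrite("pics/end_s.png",s)
# numeric check without a viewed picture: coarse grey map of scene crop vs start
g=cv2.cvtColor(s,6);print(cv2.resize(g[205:265,285:345],(30,30),interpolation=cv2.INTER_AREA))
c=cam("wrist");D=np.array([.6106,-.0121,.1967]);print("dome px wrist",proj(c,D))
a=np.array([-.162,.586,.794]);E=D-.026*a
for sl in(37,45,55,65):
    h=np.array([-.267*np.cos(np.radians(sl)),.964*np.cos(np.radians(sl)),-np.sin(np.radians(sl))])
    B=E+.146*h;print(sl,"blade px wrist",np.round(proj(c,B)),"scene",np.round(proj(cam("scene"),B)),"top",np.round(proj(cam("top"),B)))
print("eye scene",proj(cam("scene"),E))
E
```

```text
21.25 [0.58090312 0.10010153 0.24367569] 0.042510010162265105 [-0.00982992 -1.02853274 -0.07323895] 0.0
motion 3.1983376736111113 138
[[136 134 136 141 148 151 148 146 145 139 132 153 162 166 170 181 194 202
  194 182 179 173 164 144 134 137 140 140 142 142]
 [142 137 134 137 144 149 151 147 146 139 120 137 153 166 170 178 194 200
  188 176 174 165 151 130 131 133 137 139 139 141]
 [150 143 138 135 139 144 150 152 148 136  98 115 138 150 157 166 174 177
  170 164 159 146 123 124 139 133 133 138 139 136]
 [155 150 143 139 137 139 146 151 149 118  86  89 106 122 136 145 150 151
  147 140 128 113 106 136 145 138 132 126 123 101]
 [154 156 151 144 140 138 141 147 149 116  84  80  89 100 106 112 116 117
  115 112 105  93 100 139 146 143 124  79  63  49]
 [152 155 156 150 145 141 139 143 148 132  83  68  78  86  90  96 101 101
   96  90  87  79 104 138 144 141  92  35  55  72]
 [153 154 157 157 150 146 141 139 142 133 101  75  74  83  85  84  86  85
   86  85  83  90 120 138 138 106  40  26  66  96]
 [151 154 155 158 156 150 146 141 132 126 125 112  95  86  87  91  94  95
   98  96 105 116
[... 2491 characters left out ...]
9 147 145 143 144 143 138 134 133 133 137]
 [ 76  76  62  66  96 102  91  86  85 120 150 154 150 146 144 145 142 120
  117 112 142 147 144 143 143 142 138 136 134 132]
 [ 59  69  59  74 122 135 128 118  95  92 132 150 154 152 149 148 148 122
   91  80 120 147 147 144 143 143 142 139 135 121]]
dome px wrist (np.float64(315.3418871901323), np.float64(329.2679713130549))
37 blade px wrist [314. 109.] scene [338. 275.] top [289. 241.]
45 blade px wrist [314. 111.] scene [334. 277.] top [294. 240.]
55 blade px wrist [314. 119.] scene [328. 278.] top [301. 239.]
65 blade px wrist [315. 131.] scene [323. 278.] top [308. 238.]
eye scene (np.float64(305.93413580403626), np.float64(226.9262369938136))
```

```bash
python3 - <<'E'
from h import *
w=grab_frame("wrist").astype(int);p0,_=state();s=grab_frame("scene").astype(int);w2=[grab_frame("wrist") for i in range(8)][-1].astype(int);p1,_=state()
print("move",1e3*(p1-p0),np.abs(w-w2).mean(),(np.abs(w-w2).max(2)>40).sum(),observe()["clock"])
s2=grab_frame("scene").astype(int);print("scene changed",(np.abs(s-s2).max(2)>25).sum())
g=((s.max(2)-s.min(2))<35)&(s.min(2)>60)
for r in range(218,296,3): 
    print(r,"".join("#" if g[r,c] else "." for c in range(285,365)))
E
```

```text
move [0.00363369 0.09758609 0.1218125 ] 2.532144097222222 291 22.25
scene changed 0
218 ..........................################...............#######................
221 ................................................................................
224 ..................########......................................................
227 .................#########......................................................
230 ...................#######......................................................
233 ......##########.##...#####..........................#..........................
236 ##################......####....................................................
239 ##############...........#####..................................................
242 ###########...............#####.................................................
245 #######....................#####................................................
248 ##...........................####...............................................
251 ..............................#####..........................................
[... 493 characters left out ...]
....................
272 ##..................................#############...............................
275 ###.................................##############..............................
278 ######.............................##########...................................
281 #####..#............................#####.......................................
284 #####.######....................................................................
287 ##############..................................................................
290 #################...............................................................
293 ####################............................................................
```

The mask shows the ring on the peg at (307,227), and the handle runs down to the blade at about (328,276). That is a slope of roughly 50°, the scene is still, and the gripper is clear. I hand in.

```bash
python3 -c "
from workcell import *
print(job_done())"
```

```text
the job is handed in; nothing more can be done
None
```

I handed the job in at about 22 s: the press hangs by its eye on the peg with the blade lowest, after squeezing the buffer by about 2.9 mm (estimated from the measured force), though the judge returned no verdict.

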